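# Bolt the paper trimmer's blade down

### The arm

A 6-joint arm with a two-finger parallel gripper is mounted at the origin on the work surface. World frame = base frame: x ahead of the robot, y to its left, z up, the work surface at z = 0. Lengths are in m, angles in rad, forces in N, time in s.
With the tool pointing down it reaches from about 0.35 to 1 m from the base axis. Payload 7.1 kg.
Tool frame: the origin (TCP) lies between the finger pads; the fingertips stand 22 mm ahead of it and the grasp point (between the pads) lies 3 mm ahead of it; z points along the fingers, y is the line along which they close (so a half turn about z gives the same grasp; the last joint's range is limited). The gripper opens to 85 mm and grips with 20 to 120 N. Pads are 22 mm wide; open, the fingers measure 114 mm over their backs; the gripper's body (76 mm by 85 mm) begins 54 mm behind the grasp point. The pads swing forward as they close: fully open they stand 13 mm farther back than shut.
Start: joints at [-1.195, 0.423, 1.63, -0, 1.089, -0.019], TCP at [0.24, -0.577, 0.253] pointing down, gripper open.
Joint ranges: [-3, 3], [-0.9, 2.11], [0.09, 2.58], [-1.31, 4.45], [0.11, 2.69], [-2.54, 2.54]. Speed limits (rad/s): [2.39, 2.39, 3.01, 3.14, 3.14, 3.14].

### API

Orientations are given as a rotation vector (axis times angle).
In Python, from rig import manip gives the robot as it stands. The module is installed in compiled form; this text tells all that it offers. Calls block until the motion is done:
- manip.move_to(position, orientation): joint-space move of the TCP to a pose.
- manip.servo_line(position, orientation=None, rate=0.15): straight line of the TCP; orientation=None keeps the orientation; rate is the mean speed in m/s.
- manip.set_joints(angles): joint-space move.
- manip.command_gripper(opening, f_grip=None): finger opening in m; f_grip is the grip in N (None keeps the last); returns when the fingers have stopped.
- manip.hold(seconds).
- manip.solve_ik(position, orientation): joint angles nearest the present ones, or None.
- manip.camera(name): name is "side" or "top" or "wrist"; returns a dict with "image" (480x640x3 uint8, red, green, blue), "fx", "fy", "cx", "cy" (pixels), "cam_to_world" (4x4, takes a point from camera to world coordinates); the wrist camera has in their place "mount" (4x4, takes a point from camera to tool coordinates, whose origin is the TCP and whose axes are the flange's). Camera axes: x right, y down, z forward; pixel columns grow to the right and rows downward; lengths in m; the calibration is good to about 2 mm. A picture is of the moment at which its call begins: read the wrist's pose just before it. There is no depth.
A pose or a line that the arm cannot do raises manip.IKError and nothing moves.
- manip.sign_off(): hands the job in; it is judged then, once.
Readings, each from a call of its own:
- manip.get_time(): time.
- manip.get_joint_positions(): joint angles.
- manip.get_joint_vel(): joint speeds.
- manip.get_tau(): joint torques, N m.
- manip.get_position(): TCP position.
- manip.get_ee_rot(): TCP orientation.
- manip.get_contact_force(): force on the tool from outside, world axes, zero at the start.
- manip.get_torque(): the same for the moment, N m.
- manip.get_width(): finger opening in m.
- manip.get_grip_force(): force on a finger pad.
Only numpy, scipy, OpenCV 4.12 (cv2) and the standard library are available. Lean on these libraries where they do the work, as an engineer would, in place of code of your own. Each camera call takes 0.05 s, during which the arm holds its last target. There are 200 camera calls.

### The job

Make the paper trimmer safe: with one fingertip press the red sprung catch bar down and keep it held, while the other fingertip pushes the blue tab sideways until the bolt is fully home in the blade arm. Keep the catch held down until the bolt is home, then let go so that the catch springs up again, and come clear. Only press and push: do not raise the blade arm or disturb the other things on the desk.

Things in the scene. Friction and masses are not known exactly. Their poses are not given: they have to be found in the camera images.
- trimmer: Grey guillotine paper trimmer, fixed: board 360 x 235 mm, its top 30 mm above the desk. Origin on the desk under the lock; the board spans x -60..300, y -34..201 mm in this frame. x runs along the blade to the far end, y left, away from the blade, z up. An aluminium fence 10 mm high crosses it at x = 100 mm. The lock stands at the end nearest the robot: blue tab at x < 0, red catch bar at x > 0.
- bolt (a joint): Bolt travel in m: 0 withdrawn, 0.040 fully home in the blade arm's eye (hard stop). Slides towards the trimmer's -y with 1.5 N friction and stays where left. Starts between 0 and 0.004. A comb under the catch bar stops it at about 0.0045, and at two places further on, unless the catch is at least 5 mm down; once home, the risen catch locks it.
- bolt_tab (a point): Middle of the pushing face of the bolt's blue upright tab; the face looks to the trimmer's +y and is pushed to -y. Tab 28 mm wide (x), 6 mm thick (y), from 38 to 78 mm above the desk. The point is 58 mm above the desk at x = -28, y = 68 mm minus the bolt's travel in the trimmer's frame, and moves with the bolt; the board under the tab's path is bare.
- catch (a joint): How far the red catch bar is pressed down, in m: 0 up, 0.010 fully down (hard stop). The spring takes about 2 N to start and 5.6 N fully down, and lifts the bar again when let go. 0.005 frees the bolt.
- catch_bar (a point): Middle of the top of the red catch bar: flat, 28 mm wide (trimmer's x), 100 mm long (y, parallel to the bolt's travel), 56 mm above the desk when up, 46 mm fully down. It stays level wherever it is pressed; a fingertip can slide along it. The point is at x = 32, y = 58 mm in the trimmer's frame (60 mm in x beyond the tab's middle) and moves with the bar.
- rod_line (a point): Point on the axis of the steel bolt rod, fixed in the trimmer: x = 0, y = 0, 44 mm above the desk. The rod is 10 mm thick, runs along y between tab and catch bar, and passes two steel guides, 20 mm wide in x, 8 mm in y, top 54 mm above the desk, at y = -10 and y = 76 mm.
- blade_eye (a point): Mouth of the eye in the blade arm that takes the bolt: with the arm down, at x = 0, y = -35 mm, 44 mm above the desk in the trimmer's frame. The steel blade arm is hinged at its far end (x = 280 mm), starts down and is to stay down. It lies along the board's right edge (y = -45 mm), all of it below 70 mm above the desk, its black handle reaching to x = -140 mm.
- weight: Bystander: dark wooden paperweight bar 160 x 40 x 22 mm lying on the trimmer's board beyond the fence. Origin at the centre of its underside.
- seal: Bystander: red-brown seal stone, 25 x 25 mm and 55 mm high, standing on the board left of the lock. Origin at the centre of its underside.
- inkdish: Bystander: blue ceramic ink dish, 110 mm across and 30 mm high, on the desk left of the trimmer. Origin at the centre of its underside.
- ink: Bystander: black ink bottle with a red cap, 52 mm across and 110 mm high, on the desk right of the trimmer. Origin at the centre of its underside.
- cup: Bystander: white water cup, 68 mm across and 75 mm high, on the desk right of the trimmer. Origin at the centre of its underside.
- brush: Bystander: wooden writing brush, 12 mm thick and 215 mm long, black tip, clipped in a small white rest, lying on the desk in front of the trimmer. Origin on the desk about its middle.
- book: Bystander: closed blue copybook 190 x 130 x 12 mm lying on the desk to the right. Origin at the centre of its underside.

How it is judged:
On the way, in this order (a step that is already met when the one before it is completed fails the run):
1. the catch is held down while the bolt is still withdrawn (value of joint catch above 0.005 m and value of joint bolt below 0.01 m), for 0.1 s.
2. the bolt is fully home with the catch still held down (value of joint catch above 0.0045 m and value of joint bolt above 0.037 m), for 0.1 s.
At the end, for the whole second after the job is handed in: The bolt is home (within 3 mm of its 40 mm travel), the catch has sprung up (within 1.5 mm), the blade arm is down (its eye within 8 mm) (value of joint bolt above 0.037 m and value of joint catch below 0.0015 m and distance of blade_eye from where it was at the start of the episode below 0.008 m); the robot touches nothing.
It fails at once if the catch let up (less than 3 mm down) with the bolt part-way (value of joint catch below 0.003 m and value of joint bolt between 0.01 and 0.03 m).
It fails at once if the blade arm raised by more than 17 mm at its eye (distance of blade_eye from where it was at the start of the episode above 0.017 m).
It fails at once if another thing on the desk moved more than 20 mm or tipped over (distance of any of weight, seal, inkdish, ink, cup, brush, book from where it was at the start of the episode above 0.02 m or angle between any of ink, cup, seal's own z axis and vertical above 0.5 rad).
It also fails if it takes over 35 s, if anything falls off the work surface, if the arm or the gripper's body presses on something with over 40 N, if the wrist force passes 120 N, or if a joint passes its speed limit or range.

## Working session

There is one attempt and no reset: what is moved stays moved. The work goes in short steps, each a Python script; the robot and the scene stay as the last script left them, time stands still between calls to the robot, and variables do not carry over. Pictures are saved under pics/ and viewed, at most 10 in all, crops included, and the job is handed in when it is done.

```bash
mkdir -p pics; python3 - <<'E'
from rig import manip
import cv2,pickle
d={}
for n in("side","top","wrist"):
    c=manip.camera(n);d[n]=c;cv2.imwrite(f"pics/{n}0.png",c["image"][:,:,::-1])
    print(n,c["fx"],c.get("cam_to_world",c.get("mount")))
pickle.dump(d,open("d.pkl","wb"))
print(manip.get_ee_rot(),manip.get_width(),manip.get_time())
E
```

```text
side 433.8506302597428 [[-0.96498573 -0.12845241  0.22869745  0.28885479]
 [-0.26176669  0.52729362 -0.80835613  0.921998  ]
 [-0.01675541 -0.83991751 -0.54245538  0.66809782]
 [ 0.          0.          0.          1.        ]]
top 471.20392038547993 [[ 0.01765781 -0.9839411   0.17761791  0.35612427]
 [-0.9996176  -0.01359209  0.02408113 -0.02076277]
 [-0.02128022 -0.17797521 -0.98380485  1.28313069]
 [ 0.          0.          0.          1.        ]]
wrist 369.58021288253053 [[-6.45279929e-05 -9.47145526e-01 -3.20804221e-01  8.21362714e-02]
 [ 9.99998359e-01  5.19604061e-04 -1.73522825e-03  1.74873627e-05]
 [ 1.81020485e-03 -3.20803807e-01  9.47143939e-01 -1.20913817e-01]
 [ 0.00000000e+00  0.00000000e+00  0.00000000e+00  1.00000000e+00]]
[-3.07942356e+00 -6.15866899e-01  3.16672510e-04] 0.08519579375235514 0.15
```

View pics/top0.png

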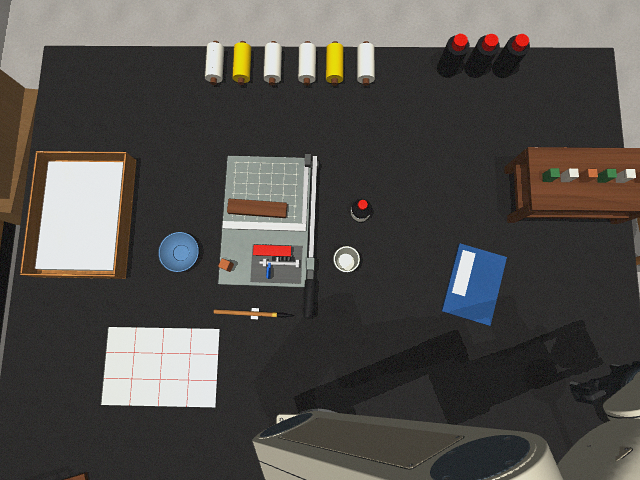

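View pics/side0.png

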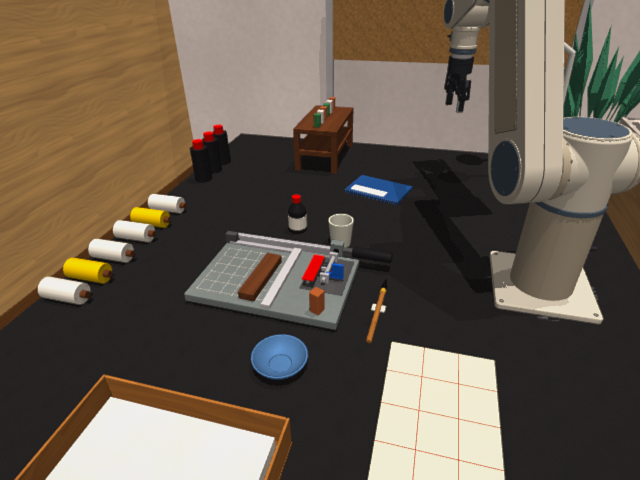

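The top view shows the trimmer roughly square to the world axes: red bar at about (272,250), blue tab at (268,270), seal at (226,265). Next I locate these by colour.

```bash
cat > h.py <<'E'
import numpy as np,cv2
from rig import manip
from scipy.spatial.transform import Rotation as R
def ray(c,uv,z,T=None):
    T=c["cam_to_world"] if T is None else T
    d=T[:3,:3]@np.array([(uv[0]-c["cx"])/c["fx"],(uv[1]-c["cy"])/c["fy"],1])
    return T[:3,3]+d*(z-T[2,3])/d[2]
def tool():
    T=np.eye(4);T[:3,:3]=R.from_rotvec(manip.get_ee_rot()).as_matrix();T[:3,3]=manip.get_position();return T
def blobs(img,lo,hi,box=None,amin=20):
    h=cv2.cvtColor(img,cv2.COLOR_RGB2HSV)
    m=cv2.inRange(h,lo,hi)
    if box:
        k=np.zeros_like(m);x0,y0,x1,y1=box;k[y0:y1,x0:x1]=255;m&=k
    cs=cv2.findContours(m,cv2.RETR_EXTERNAL,cv2.CHAIN_APPROX_NONE)[0]
    return sorted([c for c in cs if cv2.contourArea(c)>=amin],key=cv2.contourArea,reverse=True)
E
python3 - <<'E'
from h import *
import pickle
c=pickle.load(open("d.pkl","rb"))["top"]
im=c["image"]
for nm,lo,hi,z,box in(("red",(0,220,120),(4,255,255),.056,(240,235,310,265)),("blue",(105,150,60),(130,255,255),.07,(240,250,310,290)),("seal",(4,80,60),(16,230,255),.085,(212,250,240,280))):
    for b in blobs(im,lo,hi,box,8)[:2]:
        r=cv2.minAreaRect(b);P=cv2.boxPoints(r)
        print(nm,np.round(r[0],1),r[1],r[2],ray(c,r[0],z).round(3),[ray(c,p,z)[:2].round(3).tolist() for p in P])
# board left edge corners (z=.03) by grey mask
for uv in((228,156),(219,284)):print(ray(c,uv,.03).round(3))
r=R.from_rotvec(manip.get_ee_rot()).as_matrix();print(r.round(3))
E
```

```text
blue [268.1 270.5] (3.383126735687256, 15.02506160736084) 5.710592269897461 [0.471 0.135 0.07 ] [[0.452, 0.14], [0.491, 0.138], [0.49, 0.129], [0.451, 0.132]]
seal [225.6 264.8] (13.416406631469727, 9.838699340820312) 26.56505012512207 [0.483 0.242 0.085] [[0.479, 0.263], [0.501, 0.253], [0.486, 0.221], [0.464, 0.232]]
[0.793 0.264 0.03 ]
[0.437 0.269 0.03 ]
[[ 0.923  0.385 -0.   ]
 [ 0.385 -0.923  0.001]
 [ 0.    -0.001 -1.   ]]
```

```bash
python3 - <<'E'
from h import *
import pickle
c=pickle.load(open("d.pkl","rb"))["top"]
for b in blobs(c["image"],(0,150,100),(6,255,255),(240,235,310,265),8)[:2]:
    r=cv2.minAreaRect(b);print(r,ray(c,r[0],.056).round(3))
Rm=np.array([[0,1,0],[1,0,0],[0,0,-1.]]);rv=R.from_matrix(Rm).as_rotvec()
print(manip.solve_ik([.5,.12,.26],rv))
manip.move_to([.5,.12,.26],rv);manip.command_gripper(.048)
T=tool();w=manip.camera("wrist");pickle.dump((T,w),open("w1.pkl","wb"))
cv2.imwrite("pics/w1.png",w["image"][:,:,::-1]);print(T.round(4),manip.get_width(),manip.get_time())
E
```

```text
((271.5, 250.0), (10.0, 37.0), 90.0) [0.527 0.129 0.056]
[ 2.12400097e-01  2.52129111e-01  1.86645693e+00 -4.44089210e-16
  1.02300661e+00  2.12400097e-01]
[[ 1.000e-04  1.000e+00  0.000e+00  5.000e-01]
 [ 1.000e+00 -1.000e-04 -0.000e+00  1.199e-01]
 [-0.000e+00  0.000e+00 -1.000e+00  2.600e-01]
 [ 0.000e+00  0.000e+00  0.000e+00  1.000e+00]] 0.04787789954372816 3.2833
```

View pics/w1.png

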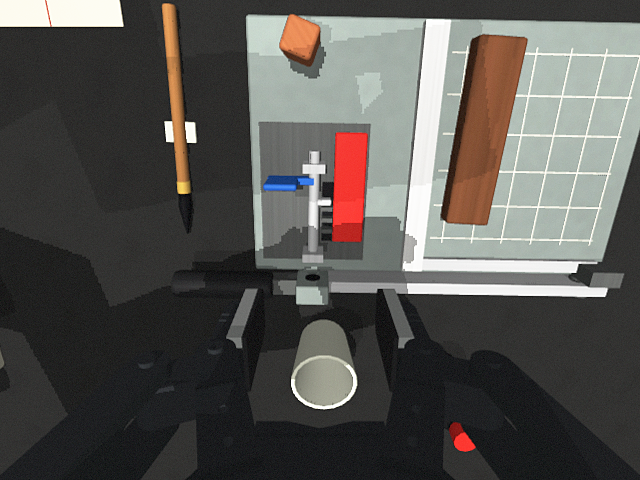

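The wrist view shows the red bar at (350,187), the blue tab at (283,183) and the rod between them at about x = 315. The trimmer is turned only slightly.

```bash
python3 - <<'E'
from h import *
import pickle
T,c=pickle.load(open("w1.pkl","rb"));M=T@c["mount"]
for nm,lo,hi,z,box in(("red",(0,200,100),(4,255,255),.056,(320,120,380,250)),("blue",(105,150,120),(130,255,255),.078,(255,165,320,200)),("blueall",(105,150,20),(130,255,255),.078,(255,165,320,200))):
    b=blobs(c["image"],lo,hi,box)[0];r=cv2.minAreaRect(b);P=cv2.boxPoints(r)
    print(nm,cv2.boundingRect(b),ray(c,r[0],z,M).round(4),[ray(c,p,z,M)[:2].round(4).tolist() for p in P])
h=cv2.resize(c["image"][160:205,250:330],None,fx=6,fy=6,interpolation=0)
cv2.imwrite("pics/crop1.png",h[:,:,::-1])
E
```

```text
red (332, 133, 36, 109) [0.525 0.133 0.056] [[0.5086, 0.0822], [0.5131, 0.1807], [0.54, 0.1792], [0.5381, 0.0804]]
blue (263, 176, 34, 15) [0.466  0.1406 0.078 ] [[0.452, 0.1347], [0.4526, 0.1465], [0.4798, 0.1465], [0.4796, 0.1347]]
blueall (263, 176, 51, 15) [0.4731 0.1406 0.078 ] [[0.4526, 0.1465], [0.4939, 0.1465], [0.4938, 0.1347], [0.452, 0.1347]]
```

View pics/crop1.png

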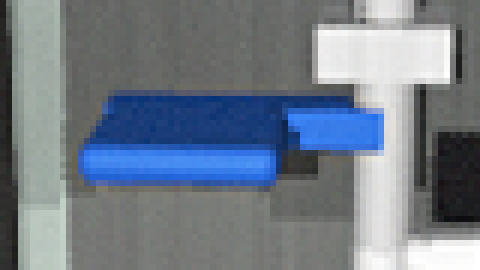

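```bash
python3 - <<'E'
from h import *
import pickle
T,c=pickle.load(open("w1.pkl","rb"));M=T@c["mount"]
for uv in((263.3,184),(296,184),(263.3,190.8),(296,190.8)):print(ray(c,uv,.078,M)[:2].round(4))
for nm,(u,v) in dict(boardTL=(247,15),boardBL=(257,268)).items():print(nm,ray(c,(u,v),.03,M)[:2].round(4))
E
```

```text
[0.4525 0.1398]
[0.4797 0.1398]
[0.4523 0.1341]
[0.4796 0.134 ]
boardTL [0.4385 0.2735]
boardBL [0.4342 0.0414]
```

```bash
cat >> h.py <<'E'
yaw=-.0175
Rm=R.from_euler('z',yaw).as_matrix()@np.array([[0,1,0],[1,0,0],[0,0,-1.]]);RV=R.from_matrix(Rm).as_rotvec()
E
python3 - <<'E'
from h import *
manip.servo_line([.496,.159,.20],RV);manip.servo_line([.496,.159,.10],RV)
manip.hold(.2);f0=manip.get_contact_force();print("bias",f0)
z=.092;manip.servo_line([.496,.159,z],RV,.05);zc=None;L=[]
while z>.060:
    z-=.0015;manip.servo_line([.496,.159,z],RV,.03);f=(manip.get_contact_force()-f0);L.append((round(z,4),f.round(2).tolist()))
    if zc is None and f[2]>1:zc=z
    if f[2]>9 or (zc and z<zc-.0085):break
for l in L:print(l)
T=tool();c=manip.camera("wrist");cv2.imwrite("pics/w2.png",c["image"][:,:,::-1]);print(zc,T[:3,3],manip.get_time())
E
```

```text
bias [0.34460822 0.15651526 0.18365223]
(0.0905, [-0.23, -0.01, -0.39])
(0.089, [-0.51, 0.43, -0.43])
(0.0875, [-0.37, 0.1, 0.67])
(0.086, [-0.55, 0.71, -0.01])
(0.0845, [-0.64, -0.55, -0.73])
(0.083, [-0.62, 0.4, 0.4])
(0.0815, [-1.16, 0.18, -0.67])
(0.08, [-0.58, -0.07, -0.56])
(0.0785, [-0.09, -0.13, -0.67])
(0.077, [-0.62, -0.03, -0.3])
(0.0755, [0.03, -0.12, -0.27])
(0.074, [-0.66, -0.01, 1.98])
(0.0725, [-0.74, -0.08, 3.08])
(0.071, [-1.19, -1.08, 2.85])
(0.0695, [-0.52, 0.67, 3.34])
(0.068, [-1.45, 0.11, 4.96])
(0.0665, [-0.77, 0.56, 4.65])
(0.065, [-1.39, 1.73, 5.73])
0.07399999999999998 [0.49609309 0.15905147 0.06512246] 9.7833
```

View pics/w2.png

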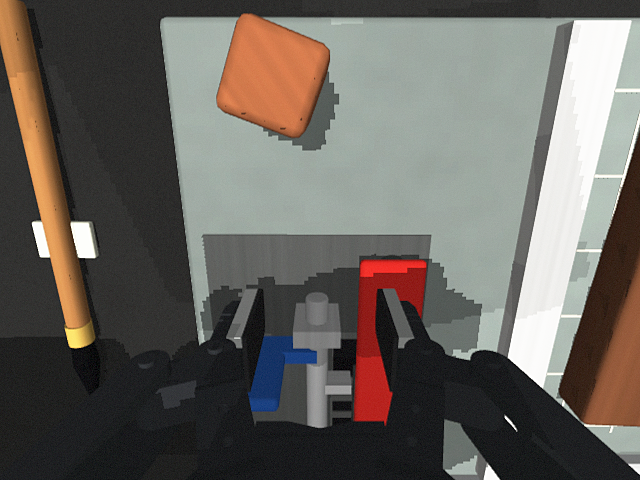

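The right fingertip holds the bar about 9 mm down at 5–6 N. The left fingertip stands behind the tab, ready to push.

```bash
python3 - <<'E'
from h import *
z=.0648;y=.159;L=[];n=0
def go(y):manip.servo_line([.496+.0175*(y-.159),y,z],RV,.03)
go(y)
while y>.100:
    y-=.002;go(y);f=manip.get_contact_force();p=manip.get_position();L.append((round(y,4),p.round(4).tolist(),f.round(1).tolist()))
    if f[1]>14 or f[2]<2.5:break
for l in L:print(l)
c=manip.camera("wrist");cv2.imwrite("pics/w3.png",c["image"][:,:,::-1]);print(manip.get_time())
E
```

```text
(0.157, [0.4965, 0.1574, 0.0651], [-0.8, 2.0, 6.1])
(0.155, [0.4966, 0.1555, 0.0652], [-0.5, 4.5, 6.0])
(0.153, [0.4967, 0.1535, 0.0652], [-0.1, 3.7, 5.2])
(0.151, [0.4967, 0.1515, 0.0652], [0.6, 2.8, 5.3])
(0.149, [0.4967, 0.1495, 0.0652], [-0.0, 2.3, 5.7])
(0.147, [0.4967, 0.1476, 0.0652], [0.3, 4.1, 6.9])
(0.145, [0.4966, 0.1456, 0.0652], [0.3, 4.8, 5.6])
(0.143, [0.4966, 0.1436, 0.0652], [-0.2, 4.4, 4.8])
(0.141, [0.4966, 0.1416, 0.0652], [0.3, 3.7, 5.6])
(0.139, [0.4965, 0.1396, 0.0652], [-0.9, 4.4, 5.4])
(0.137, [0.4965, 0.1376, 0.0652], [0.0, 3.4, 5.5])
(0.135, [0.4965, 0.1356, 0.0652], [0.2, 4.3, 5.5])
(0.133, [0.4964, 0.1337, 0.0652], [-0.7, 4.3, 6.4])
(0.131, [0.4964, 0.1317, 0.0652], [-0.1, 5.1, 5.9])
(0.129, [0.4963, 0.1297, 0.0652], [0.9, 4.2, 5.1])
(0.127, [0.4963, 0.1276, 0.0652], [-0.3, 3.5, 7.1])
(0.125, [0.4963, 0.1256, 0.0652], [0.3, 4.5, 5.8])
(0.123, [0.4962, 0.1237, 0.0652], [0.9, 3.9, 5.5])
(0.121, [0.4962, 0.1216, 0.0652], [-0.1, 4.6, 6.2])
(0.119, [0.4961, 0.1196, 0.0652], [-0.5, 4.4, 5.7])
(0.117, [0.4961, 0.1176, 0.0652], [-0.1, 3.8, 6.0])
(0.115, [0.4961, 0.1156, 0.0652], [-0.7, 3.9, 5.6])
(0.113, [0.4961, 0.1136, 0.0652], [-0.0, 5.5, 6.2])
(0.111, [0.496, 0.1116, 0.0652], [-0.4, 4.6, 6.1])
(0.109, [0.496, 0.1108, 0.0653], [-1.9, 14.3, 6.6])
16.3333
```

View pics/w3.png

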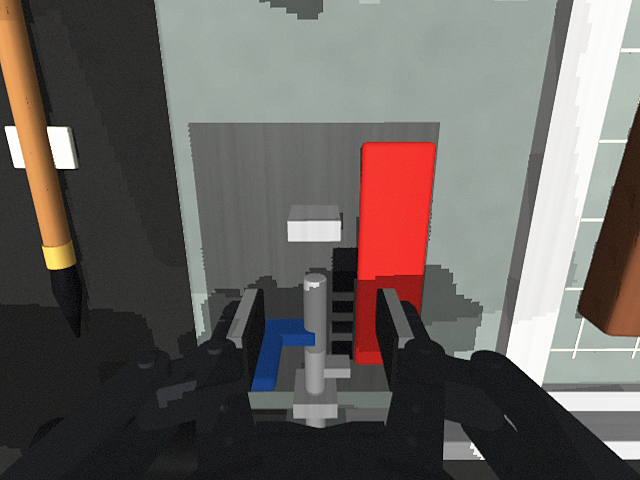

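The force rose to 14 N at about 40 mm of travel, so the bolt is on its hard stop with the catch still held. Now I release and come clear.

```bash
python3 - <<'E'
from h import *
import pickle
manip.hold(.3)
manip.servo_line([.496,.1145,.0648],RV,.03);manip.hold(.1)
manip.servo_line([.496,.1145,.10],RV,.06)
manip.servo_line([.496,.12,.26],RV,.15)
manip.hold(.3);T=tool();c=manip.camera("wrist");cv2.imwrite("pics/w4.png",c["image"][:,:,::-1])
M=T@c["mount"];h=cv2.cvtColor(c["image"],cv2.COLOR_RGB2HSV)
for nm,lo,hi,z,box in(("red",(0,200,100),(4,255,255),.056,(320,120,380,250)),("blue",(105,150,200),(130,255,255),.078,(255,165,300,260))):
    b=blobs(c["image"],lo,hi,box,5)[0];r=cv2.minAreaRect(b);print(nm,cv2.boundingRect(b),[ray(c,p,z,M)[:2].round(4).tolist() for p in cv2.boxPoints(r)])
print(manip.get_contact_force(),manip.get_time())
E
```

```text
red (337, 132, 35, 109) [[0.5086, 0.0821], [0.5132, 0.1809], [0.54, 0.1793], [0.538, 0.0801]]
blue (270, 229, 30, 6) [[0.4518, 0.1012], [0.4768, 0.1008], [0.4766, 0.0962], [0.4515, 0.0966]]
[-0.43893165  0.59474884 -0.07923484] 19.3667
```

View pics/w4.png

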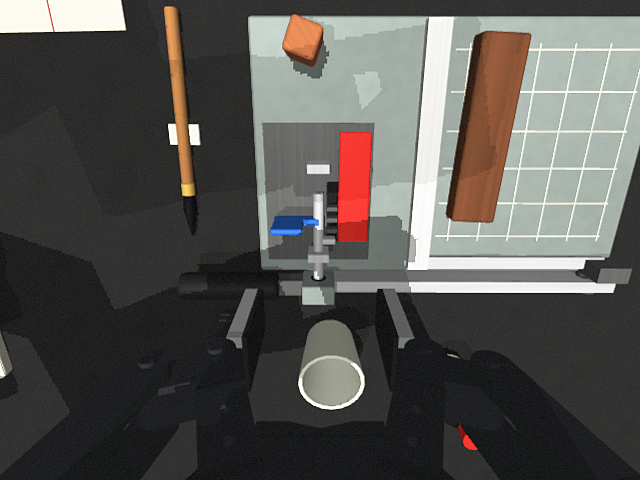

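The tab at (286,231) has moved about 39 mm and the rod is in the eye at (318,282). The red bar projects to the same place as at the start, so the catch is up, and nothing else has moved.

```bash
python3 -c "
from rig import manip
print(manip.sign_off())"
```

```text
the job is handed in; nothing more can be done
None
```

The job is handed in: the bolt is home in the blade arm's eye (about 39–40 mm of travel, stopped hard), the catch was held down throughout and has sprung up again, and the arm is clear with nothing else visibly moved; the judge returned no verdict.

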